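# Open the coffee grinder's hopper gate and hold its dial at the third click

### The job

On the worktop stands a low black coffee grinder. First pull the hopper gate towards the front of the grinder, right out to its stop, then turn the spring-return dial clockwise past the first two clicks to the third click (the long mark), not on to the end stop, and keep hold of it there: the dial springs back if released, so finish with the gripper still holding it at the third click. Leave the things standing round about where they are.

Things in the scene. Friction and masses are not known exactly. Their poses are not given: they have to be found in the camera images.
- grinder: Fixed low black coffee grinder, 200 (x) x 240 (y) x 100 mm high. Origin: centre of its underside. Its x points from its front (steel drawer panel, facing the robot, yaw up to 0.35) to its back, y left, z up. On top: steel hopper back left (axis x 35, y 45 mm, radius 60, top at z 175 mm), gate tab before it, dial front right (axis x -40, y -65 mm); the third click's mark is long.
- gate_grip (a point): Grip point in the upright steel tab of the hopper gate, on its middle line, 138 mm above the worktop; moves with it. Tab 16 (grinder x) x 18 mm (grinder y), from 104 to 150 mm above the worktop, free on both y sides above two rails (19 mm either side, tops at 109 mm). Shut, it is at x -45, y 45 mm of the grinder, 34 mm before the hopper's collar, which flares above.
- gate (a joint): Travel of the hopper gate in m: 0 shut (pushed in), 0.035 out at its stop, along the grinder's -x (towards its front). Over-centre spring: it resists with up to about 7 N, then past half way carries the gate on out to the stop and keeps it there.
- dial_grip (a point): Grip point on the dial's vertical axis, 139 mm above the worktop, inside its bar. Moves with the dial.
- dial: The dial: an upright aluminium bar to grip, 46 mm long (its x), 14 mm thick (its y), from 121 to 151 mm above the worktop, on a 50 mm disc; origin: on the dial's axis, 117 mm above the worktop. The +x end, with a small nose and a dark line, is the pointer; at rest its axes are parallel to the grinder's, the pointer towards the grinder's back.
- dial_turn (a joint): Turn of the dial in rad, clockwise seen from above: 0 at rest, clicks at 0.38, 0.76 and 1.14 (the third), end stop at 1.50. A return spring (0.05 N m at rest, 0.11 N m at the third click) with light clicks of 0.03 N m on top always turns it back to 0 when released.
- capsule_a: Terracotta-brown coffee capsule, 34 mm wide, 30 mm high, standing in front of the grinder on its right half; bystander; origin at the centre of its underside.
- capsule_b: Black coffee capsule, 34 mm wide, 30 mm high, standing in front of the grinder on its left half; bystander; origin at the centre of its underside.
- spoon: Teaspoon, 130 x 26 x 11 mm, lying on the worktop to the left; bystander; origin at the centre of its underside.
- jam_a: Sealed jam portion, 38 x 46 x 18 mm, on the worktop to the left; bystander; origin at the centre of its underside.
- jam_b: Sealed jam portion, 38 x 46 x 18 mm, on the worktop to the left; bystander; origin at the centre of its underside.
- tea_drum_1: Round tea drum, 75 mm diameter, 102 mm high, left of the grinder; bystander; origin at the centre of its underside.
- tea_carton: Tea carton, 64 x 106 x 106 mm, at the far left; bystander; origin at the centre of its underside.

How it is judged:
By the outcome, as a careful person would: the job done as asked, in the order asked, and still so for the second after the job is handed in, while the arm keeps its last pose, push and grip.
It also fails if it takes over 45 s, if anything falls off the work surface, if the arm or the gripper's body presses on something with over 40 N, if the wrist force passes 120 N, or if a joint passes its speed limit or range.

### The arm

A 6-joint arm with a two-finger parallel gripper is mounted at the origin on a cart in front of the work surface, level with it; the furniture and walls round the work are solid. World frame = base frame: x ahead of the robot, y to its left, z up, the work surface at z = 0. Lengths are in m, angles in degrees, forces in N, time in s.
With the tool pointing down it reaches from about 0.3 to 0.75 m from the base axis. Payload 8.5 kg.
Tool frame: the origin (TCP) lies at the very end of the fingers, on their centre line; the grasp point (between the pads) lies 19 mm behind it (env.hold_point_z is the distance from the TCP to the grasp point, in m); z points along the fingers, y is the line along which they close (so a half turn about z gives the same grasp; the last joint's range is limited). The gripper opens to 85 mm and grips with 20 to 120 N. Pads are 22 mm wide; open, the fingers measure 114 mm over their backs; the gripper's body (76 mm by 85 mm) begins 54 mm behind the grasp point. The pads swing forward as they close: fully open they stand 13 mm farther back than shut.
Start: joints at [-76.564, 21.807, 74.336, -0, 83.858, -12.336], TCP at [0.239, -0.495, 0.231] pointing down, gripper open.
Joint ranges: [-178.18, 178.18], [-50.72, 133.34], [12.68, 142.11], [-81.47, 261.47], [9.98, 163.14], [-165.26, 165.26]. Speed limits (degrees/s): [136.94, 136.94, 180, 180, 180, 180].

### API

Orientations are given as a 3x3 rotation matrix whose columns are the frame's x, y, z axes.
In Python, from rig import env, optics gives the robot as it stands.
- The arm moves only by the shell command python3 -m jog 'ROWS' [OPENING] [FORCE]. ROWS is JSON, a list of rows, each an object with "linear": the shift along the tool's x, y, z in units of 40 mm (1.0 is 40 mm), a list of three; "roll": the turn about the tool's z in units of 5 degrees (1.0 is 5 degrees). A call has 1 to 12 rows; each row shifts and turns the commanded pose from where the row before left it, along the tool's axes as they then stand; what a row does not reach is not made up. A row lasts 1/12 s, in which the tool goes at most 41.7 mm and 7.16 degrees, less where a joint would pass 70% of its speed; a pose out of reach is approached as far as the arm can. A call is refused whole if a number of a shift passes 1 or a number of a turn 1, either way. A call with a gripper value outside its range is refused whole. OPENING is the opening, from -1 (shut) to 1 (fully open), set as the call begins (- or left out, the last holds). The fingers move at their own pace and stop on an object; FORCE is the grip in N (left out, the last holds). Time passes only in rows, so rows that do not move let the fingers close. It gives the time, the measured TCP pose, the force, the opening and the grip force at its end, in the units of the state.
- env.observe(): the state, without advancing time (a new reading comes with each control period).
- optics.get_image(name): name is "side" or "top"; returns the picture (384x512x3 uint8, red, green, blue); there is no depth.
- optics.calibration(name): a dict with "fov_y" (degrees; the focal length in pixels is half the picture's height over the tangent of half this angle, whatever the lens; pixels are square), "cx", "cy" (the principal point, pixels), "T" (4x4, takes a point from camera to world coordinates). Camera axes: x right, y down, z forward; pixel columns grow to the right and rows downward; lengths in m; the calibration is good to about 2 mm. A picture is of the moment at which its call begins. calibration takes no time and is no camera call.
- env.close_job(): hands the job in; it is judged then, once.
The state is a dict: "time_s": time; "q": joint angles; "qvel": joint speeds; "joint_efforts": joint torques, N m; "position": TCP position; "tool_rot": TCP orientation; "ft_force": force on the tool from outside, world axes, zero at the start; "wrist_torque": the same for the moment, N m; "grip_width": finger opening in m; "gripper_force": force on a finger pad.
Only numpy, scipy, OpenCV 4.12 (cv2) and the standard library are available. Lean on these libraries where they do the work, as an engineer would, in place of code of your own. Each camera call takes 0.05 s, during which the arm holds its last target. There are 200 camera calls.

## Working session

There is one attempt and no reset: what is moved stays moved. The work goes in short steps, Python scripts to look and compute and a shell command to move; the robot and the scene stay as the last step left them, time stands still between calls to the robot, and variables do not carry over. Pictures are saved under pics/ and viewed, at most 10 in all, crops included, and the job is handed in when it is done.

```bash
mkdir -p pics; python3 - <<'E'
from rig import env, optics
import cv2, numpy as np
for n in("side","top"):
    im=optics.get_image(n); cv2.imwrite(f"pics/{n}0.png",cv2.resize(im[:,:,::-1],None,fx=1.5,fy=1.5,interpolation=cv2.INTER_CUBIC))
    cv2.imwrite(f"pics/{n}0_raw.png",im[:,:,::-1])
    c=optics.calibration(n); print(n,c["fov_y"],c["cx"],c["cy"],np.round(c["T"],4).tolist(),[k for k in c])
s=env.observe(); print(s["position"],np.round(s["tool_rot"],3),s["grip_width"],env.hold_point_z)
E
```

```text
side 50.585866298148304 262.5784443620197 179.27188394734546 [[-0.9989, 0.0382, -0.027, 0.5219], [0.0437, 0.5556, -0.8303, 1.0839], [-0.0167, -0.8306, -0.5567, 0.6622], [0.0, 0.0, 0.0, 1.0]] ['fov_y', 'cx', 'cy', 'T']
top 43.36152506496363 253.93315996447774 192.50534453150885 [[-0.0014, -0.9913, 0.1313, 0.376], [-1.0, 0.0011, -0.0027, 0.2725], [0.0025, -0.1313, -0.9913, 1.1389], [0.0, 0.0, 0.0, 1.0]] ['fov_y', 'cx', 'cy', 'T']
[ 0.23904471 -0.49506681  0.2307734 ] [[ 0.901  0.435 -0.   ]
 [ 0.435 -0.901  0.001]
 [ 0.    -0.001 -1.   ]] 0.0857610047994117 0.0187
```

View pics/side0.png

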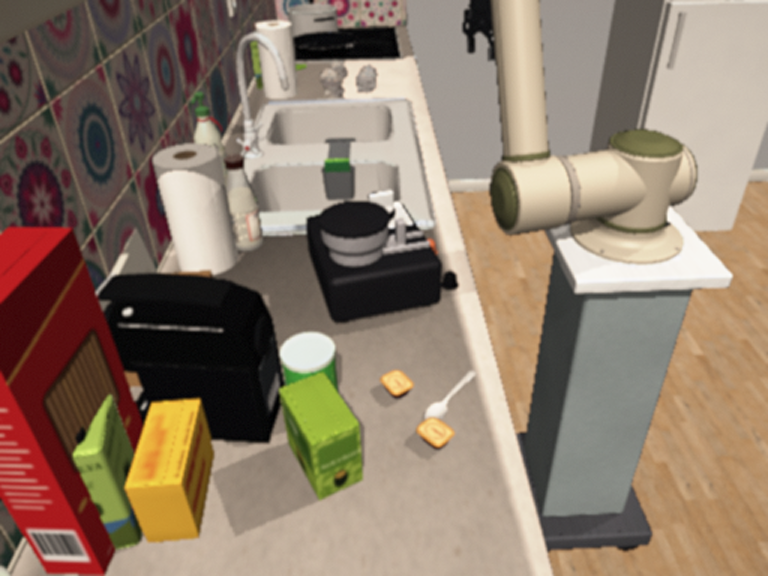

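View pics/top0.png

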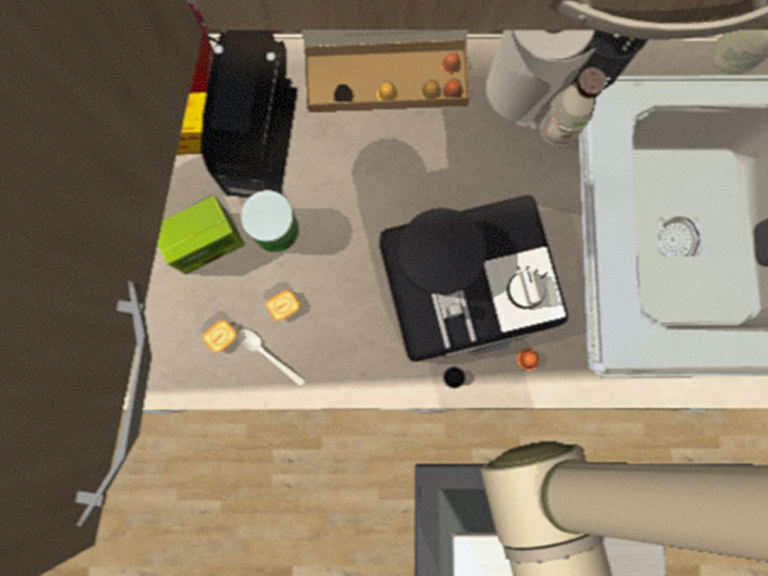

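The side view shows the grinder at about (375,255). In the top view its top face has corners near (380,232), (530,196), (567,322) and (412,358), with the gate tab at about (455,312) and the dial at about (528,287). I'll zoom in on both.

```bash
python3 - <<'E'
import cv2
a=cv2.imread("pics/top0_raw.png")[125:245,245:385]; cv2.imwrite("pics/topz.png",cv2.resize(a,None,fx=5,fy=5,interpolation=cv2.INTER_CUBIC))
a=cv2.imread("pics/side0_raw.png")[120:220,195:315]; cv2.imwrite("pics/sidez.png",cv2.resize(a,None,fx=6,fy=6,interpolation=cv2.INTER_CUBIC))
E
```

```text
(no output)
```

View pics/topz.png

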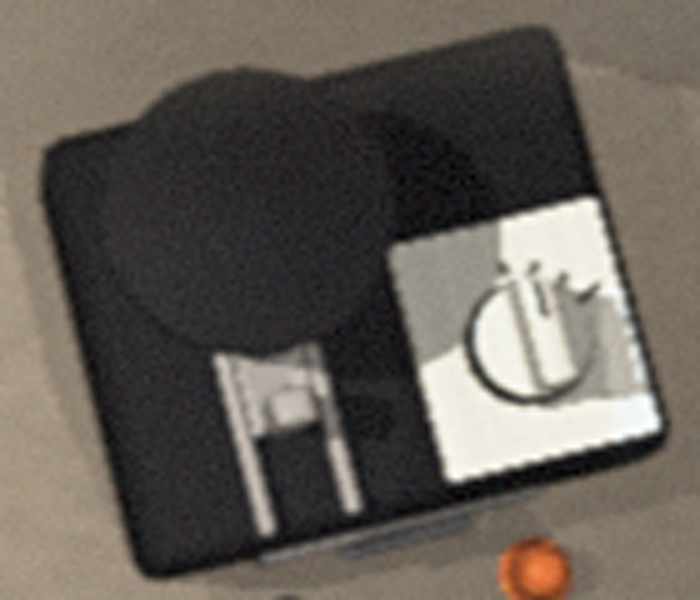

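View pics/sidez.png

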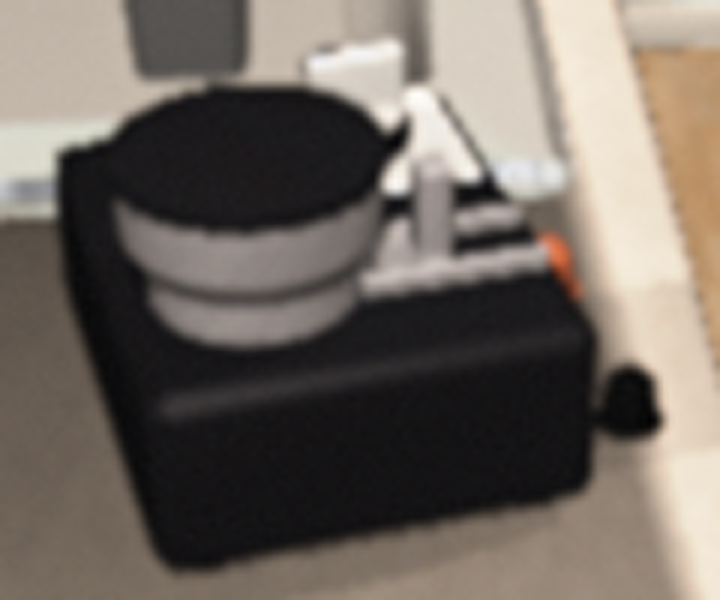

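The top crop shows the tab top at about (292,408), the dial bar centre at about (546,334) and the hopper rim centre at about (248,212). The side crop shows the tab top at about (430,163). I'll fit the grinder pose from these.

```bash
cat > h.py <<'E'
import numpy as np, cv2
from rig import env, optics
from scipy.optimize import least_squares
def proj(n,P):
    c=optics.calibration(n); T=np.array(c["T"]); f=192/np.tan(np.radians(c["fov_y"]/2))
    p=(np.atleast_2d(P)-T[:3,3])@T[:3,:3]
    return np.c_[c["cx"]+f*p[:,0]/p[:,2],c["cy"]+f*p[:,1]/p[:,2]]
def g2w(g,P):
    P=np.atleast_2d(np.array(P,float)); c,s=np.cos(g[2]),np.sin(g[2])
    return np.c_[g[0]+c*P[:,0]-s*P[:,1],g[1]+s*P[:,0]+c*P[:,1],P[:,2]]
G=dict(top=[([.1,.12,.1],(34,145)),([.1,-.12,.1],(553,23)),([-.1,-.12,.1],(677,453)),([-.1,.12,.1],(138,582)),
 ([-.045,.045,.15],(292,408)),([-.04,-.065,.151],(546,334)),([.035,.045,.175],(248,212))],
 side=[([-.045,.045,.15],(430,163))])
obs=[]
for n,l in G.items():
    for P,(u,v) in l: obs.append((n,P,(245+u/5,125+v/5) if n=="top" else (195+u/6,120+v/6)))
def res(g): return np.concatenate([proj(n,g2w(g,P))[0]-uv for n,P,uv in obs])
if __name__=="__main__":
    r=least_squares(res,[.5,.15,.2],loss="soft_l1"); g=r.x; print("g",g,np.degrees(g[2])); print(np.round(res(g).reshape(-1,2),2))
    print(g2w(g,[[-.045,.045,.138],[-.04,-.065,.139]]))
    im=cv2.imread("pics/top0_raw.png"); im=cv2.resize(im,None,fx=5,fy=5,interpolation=cv2.INTER_CUBIC)
E
python3 h.py
```

```text
g [0.53173898 0.13586673 0.23525996] 13.479402874478927
[[-0.76 -0.97]
 [ 1.03 -1.49]
 [ 0.47  0.29]
 [ 0.28  0.69]
 [-0.54  0.08]
 [-0.28  0.07]
 [-0.23 -0.15]
 [ 0.96 -0.73]]
[[0.47748925 0.16913784 0.138     ]
 [0.50799206 0.06333341 0.139     ]]
```

```bash
sed -i 's#(245+u/5,125+v/5) if n=="top" else (195+u/6,120+v/6)#(244.5+(u+.5)/5,124.5+(v+.5)/5) if n=="top" else (194.5+(u+.5)/6,119.5+(v+.5)/6)#; /im=/d' h.py
cat >> h.py <<'E'
def delta(target,yaw):
    s=env.observe(); R=np.array(s["tool_rot"]); d=np.array(target)-s["position"]
    y=np.degrees(np.arctan2(R[1,0],R[0,0])); print("now",np.round(s["position"],4),"yaw",round(y,2),"units",np.round(R.T@d/.04,2),"roll",round((y-yaw)/5,2),
     "F",np.round(s["ft_force"],1),"M",np.round(s["wrist_torque"],2),"w",round(s["grip_width"],4),"gf",round(s["gripper_force"],1),"t",s["time_s"],"q6",round(s["q"][5],1),"tiltz",np.round(R[:,2],3))
E
python3 h.py; python3 -m jog '[{"linear":[0,0,0],"roll":1},{"linear":[0,0,0],"roll":1},{"linear":[0,0,0],"roll":0.46},{"linear":[0,0,0],"roll":0}]' 0.3 40
```

```text
g [0.53259173 0.13662434 0.23545468] 13.490559300769744
[[-0.71 -0.94]
 [ 1.06 -1.47]
 [ 0.51  0.28]
 [ 0.33  0.7 ]
 [-0.51  0.07]
 [-0.25  0.05]
 [-0.21 -0.16]
 [ 1.06 -0.16]]
[[0.47833552 0.16988489 0.138     ]
 [0.50885893 0.06408639 0.139     ]]
time_s: 0.43
position: [0.2391, -0.4951, 0.231]
tool_rot: [[0.973, 0.232, -0.0], [0.232, -0.973, 0.001], [-0.0, -0.001, -1.0]]
ft_force: [-0.0, -0.1, -0.2]
grip_width: 0.0557
gripper_force: 0.0
```

```bash
python3 -c "
from h import *
delta([.4765,.1692,.231],13.49)"
```

```text
now [ 0.2391 -0.4951  0.231 ] yaw 13.39 units [ 9.620e+00 -1.478e+01  1.000e-02] roll -0.02 F [-0.  -0.1 -0.2] M [0.03 0.05 0.01] w 0.0557 gf 0.0 t 0.4333 q6 0.0 tiltz [-0.     0.001 -1.   ]
```

```bash
python3 -m jog '[{"linear":[0.25,-0.4,0]},{"linear":[0.5,-0.8,0]},{"linear":[0.5,-0.8,0]},{"linear":[0.5,-0.8,0]},{"linear":[0.5,-0.8,0]},{"linear":[0.5,-0.8,0]},{"linear":[0.5,-0.8,0]},{"linear":[0.5,-0.8,0]},{"linear":[0.5,-0.8,0]},{"linear":[0.5,-0.8,0]},{"linear":[0.5,-0.8,0]},{"linear":[0.5,-0.8,0]}]' >/dev/null; python3 -m jog '[{"linear":[0.5,-0.8,0]},{"linear":[0.5,-0.8,0]},{"linear":[0.5,-0.8,0]},{"linear":[0.5,-0.8,0]},{"linear":[0.5,-0.8,0]},{"linear":[0.5,-0.8,0]},{"linear":[0.5,-0.7,0]},{"linear":[0.5,-0.1,0]},{"linear":[0.3,0,0]},{"linear":[0,0,0]},{"linear":[0,0,0]}]' >/dev/null
python3 - <<'E'
from h import *
delta([.4765,.1692,.231],13.49)
E
```

```text
now [ 0.2391 -0.4951  0.231 ] yaw 13.39 units [ 9.620e+00 -1.478e+01  1.000e-02] roll -0.02 F [-0.  -0.1 -0.2] M [0.03 0.05 0.01] w 0.0557 gf 0.0 t 0.4333 q6 0.0 tiltz [-0.     0.001 -1.   ]invalid input
invalid input
```

```bash
python3 -m jog '[{"linear":[0.25,-0.4,0],"roll":0},{"linear":[0.5,-0.8,0],"roll":0},{"linear":[0.5,-0.8,0],"roll":0},{"linear":[0.5,-0.8,0],"roll":0},{"linear":[0.5,-0.8,0],"roll":0},{"linear":[0.5,-0.8,0],"roll":0},{"linear":[0.5,-0.8,0],"roll":0},{"linear":[0.5,-0.8,0],"roll":0},{"linear":[0.5,-0.8,0],"roll":0},{"linear":[0.5,-0.8,0],"roll":0}]' && python3 -m jog '[{"linear":[0.5,-0.8,0],"roll":0},{"linear":[0.5,-0.8,0],"roll":0},{"linear":[0.5,-0.8,0],"roll":0},{"linear":[0.5,-0.8,0],"roll":0},{"linear":[0.5,-0.8,0],"roll":0},{"linear":[0.5,-0.8,0],"roll":0},{"linear":[0.5,-0.8,0],"roll":0},{"linear":[0.5,-0.8,0],"roll":0},{"linear":[0.5,-0.6,0],"roll":0},{"linear":[0.3,0,0],"roll":0},{"linear":[0,0,0],"roll":0},{"linear":[0,0,0],"roll":0}]' >/dev/null
python3 - <<'E'
from h import *
delta([.4765,.1692,.231],13.49)
E
```

```text
time_s: 1.27
position: [0.3531, -0.1536, 0.2313]
tool_rot: [[0.972, 0.234, 0.0], [0.234, -0.972, 0.0], [0.0, -0.0, -1.0]]
ft_force: [1.1, -1.2, -0.4]
grip_width: 0.0556
gripper_force: 0.0
now [0.4743 0.1616 0.2308] yaw 13.56 units [ 0.1  -0.17 -0.  ] roll 0.01 F [ 0.2 -0.4  0.7] M [-0.06  0.02 -0.01] w 0.0556 gf 0.0 t 2.2667 q6 81.7 tiltz [-0.001 -0.    -1.   ]
```

```bash
python3 -m jog '[{"linear":[0.1,-0.17,0],"roll":0},{"linear":[0,0,0.5],"roll":0},{"linear":[0,0,0.5],"roll":0},{"linear":[0,0,0.5],"roll":0},{"linear":[0,0,0.2],"roll":0},{"linear":[0,0,0],"roll":0},{"linear":[0,0,0],"roll":0}]' >/dev/null
python3 - <<'E'
from h import *
delta([.4765,.1692,.119],13.49)
ims=[]
for n,(u,v),k in(("side",(205,100),6),("top",(250,130),6)):
    a=optics.get_image(n)[v:v+100,u:u+66,::-1]; ims.append(cv2.resize(a,None,fx=k,fy=k,interpolation=cv2.INTER_CUBIC))
cv2.imwrite("pics/pre.png",np.hstack(ims))
E
```

```text
now [0.477 0.169 0.164] yaw 13.44 units [-0.01 -0.01  1.12] roll -0.01 F [ 0.9 -0.6  0.9] M [-0.04  0.01 -0.01] w 0.0555 gf 0.0 t 2.85 q6 82.6 tiltz [ 0.  0. -1.]
```

View pics/pre.png

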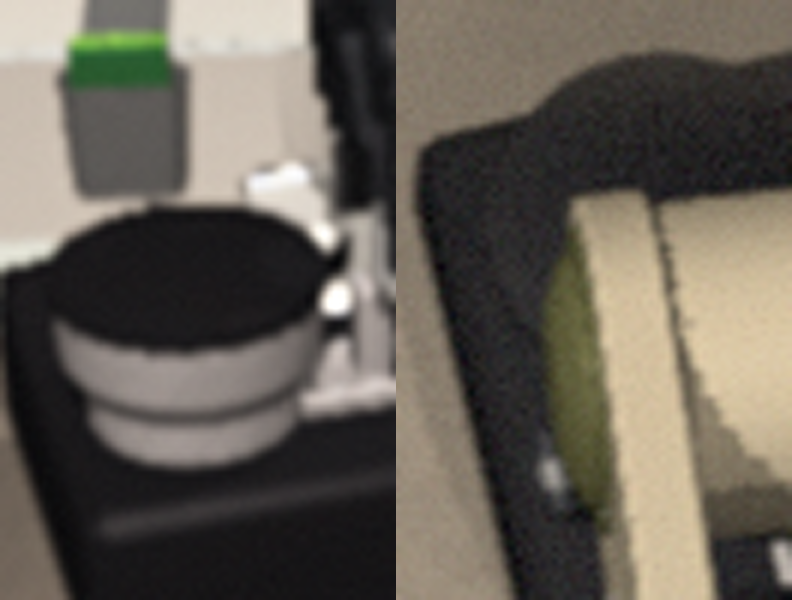

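In the side crop the near finger's end is at about (360,200), straight above the tab at (372,225), so they line up. The arm covers the gate in the top crop. Descending, then closing.

```bash
python3 -m jog '[{"linear":[0,0,0.4],"roll":0},{"linear":[0,0,0.4],"roll":0},{"linear":[0,0,0.3],"roll":0},{"linear":[0,0,0],"roll":0},{"linear":[0,0,0],"roll":0}]' && python3 -m jog '[{"linear":[0,0,0],"roll":0},{"linear":[0,0,0],"roll":0},{"linear":[0,0,0],"roll":0},{"linear":[0,0,0],"roll":0},{"linear":[0,0,0],"roll":0},{"linear":[0,0,0],"roll":0},{"linear":[0,0,0],"roll":0},{"linear":[0,0,0],"roll":0}]' -1 40
python3 - <<'E'
from h import *
delta([.4765,.1692,.119],13.49)
E
```

```text
time_s: 3.37
position: [0.4772, 0.1692, 0.1201]
tool_rot: [[0.972, 0.233, 0.001], [0.233, -0.972, 0.0], [0.001, 0.0, -1.0]]
ft_force: [1.1, 0.4, 0.7]
grip_width: 0.0557
gripper_force: 0.0
time_s: 4.03
position: [0.4777, 0.1677, 0.1206]
tool_rot: [[0.972, 0.233, 0.003], [0.233, -0.972, -0.003], [0.002, 0.003, -1.0]]
ft_force: [-0.2, -10.3, 6.7]
grip_width: 0.0173
gripper_force: 41.2
now [0.4777 0.1677 0.1206] yaw 13.47 units [-0.02 -0.04  0.04] roll -0.0 F [ -0.2 -10.3   6.7] M [-1.48  0.01  0.03] w 0.0173 gf 41.2 t 4.0333 q6 82.6 tiltz [ 0.003 -0.003 -1.   ]
```

Gripped, with a sideways force of about 10 N, which means the tab lies about 2 mm further to −y. I'll relax that and pull.

```bash
python3 -m jog '[{"linear":[0,0.05,0],"roll":0},{"linear":[-0.15,0,0],"roll":0},{"linear":[-0.15,0,0],"roll":0},{"linear":[-0.15,0,0],"roll":0},{"linear":[-0.15,0,0],"roll":0},{"linear":[-0.15,0,0],"roll":0},{"linear":[-0.15,0,0],"roll":0},{"linear":[0,0,0],"roll":0},{"linear":[0,0,0],"roll":0}]'
python3 - <<'E'
from h import *
delta([.4765,.1692,.119],13.49)
E
```

```text
time_s: 4.78
position: [0.4435, 0.1589, 0.1206]
tool_rot: [[0.972, 0.233, 0.004], [0.233, -0.973, 0.001], [0.004, 0.0, -1.0]]
ft_force: [2.9, 2.0, 6.0]
grip_width: 0.0174
gripper_force: 42.8
now [0.4435 0.1589 0.1206] yaw 13.47 units [ 0.86 -0.06  0.04] roll -0.0 F [2.9 2.  6. ] M [ 0.2  -0.49  0.02] w 0.0174 gf 42.8 t 4.7833 q6 81.8 tiltz [ 0.004  0.001 -1.   ]
```

```bash
python3 -m jog '[{"linear":[-0.06,0,0],"roll":0},{"linear":[0,0,0],"roll":0},{"linear":[0,0,0],"roll":0}]' && python3 -m jog '[{"linear":[0.06,0,0],"roll":0},{"linear":[0,0,0],"roll":0},{"linear":[0,0,0],"roll":0},{"linear":[0,0,0],"roll":0},{"linear":[0,0,0],"roll":0},{"linear":[0,0,0],"roll":0}]' 0.2 40 && python3 -m jog '[{"linear":[0,0,-0.5],"roll":0},{"linear":[0,0,-0.7],"roll":0},{"linear":[0,0,-0.7],"roll":0},{"linear":[0,0,0],"roll":0},{"linear":[0,0,0],"roll":0}]'
python3 - <<'E'
from h import *
t=g2w([.53259,.13662,.23545],[-.04,-.065,.2])[0]
print(t); delta(t,13.49)
E
```

```text
time_s: 5.03
position: [0.4434, 0.1589, 0.1206]
tool_rot: [[0.973, 0.233, 0.009], [0.233, -0.973, 0.002], [0.009, 0.0, -1.0]]
ft_force: [13.9, 5.3, -0.5]
grip_width: 0.0174
gripper_force: 41.8
time_s: 5.53
position: [0.442, 0.1588, 0.1193]
tool_rot: [[0.972, 0.233, -0.001], [0.233, -0.972, -0.0], [-0.001, -0.0, -1.0]]
ft_force: [0.2, -0.4, 0.8]
grip_width: 0.0508
gripper_force: 0.0
time_s: 5.95
position: [0.4426, 0.1589, 0.1962]
tool_rot: [[0.972, 0.233, 0.003], [0.233, -0.972, 0.0], [0.003, 0.0, -1.0]]
ft_force: [-0.3, -0.8, -0.8]
grip_width: 0.051
gripper_force: 0.0
[0.50885686 0.06408216 0.2       ]
now [0.4426 0.1589 0.1962] yaw 13.47 units [ 1.06  2.69 -0.09] roll -0.0 F [-0.3 -0.8 -0.8] M [ 0.01  0.02 -0.03] w 0.051 gf 0.0 t 5.95 q6 81.8 tiltz [ 0.003  0.    -1.   ]
```

```bash
python3 -m jog '[{"linear":[0.2,0.55,0],"roll":0},{"linear":[0.2,0.55,0],"roll":0},{"linear":[0.2,0.55,0],"roll":0},{"linear":[0.2,0.55,0],"roll":0},{"linear":[0.26,0.54,0],"roll":0},{"linear":[0,0,0.4],"roll":0},{"linear":[0,0,0.25],"roll":0},{"linear":[0,0,0],"roll":0},{"linear":[0,0,0],"roll":0}]' >/dev/null
python3 - <<'E'
from h import *
t=g2w([.53259,.13662,.23545],[-.04,-.067,.125])[0]
print(t); delta(t,13.49)
ims=[]
for n,(u,v),k in(("side",(225,100),6),("top",(310,140),6)):
    a=optics.get_image(n)[v:v+90,u:u+66,::-1]; ims.append(cv2.resize(a,None,fx=k,fy=k,interpolation=cv2.INTER_CUBIC))
cv2.imwrite("pics/pre2.png",np.hstack(ims))
E
```

```text
[0.50932342 0.06213734 0.125     ]
now [0.5085 0.0622 0.1682] yaw 13.47 units [0.02 0.01 1.08] roll -0.0 F [-0.2  0.5  1.1] M [ 0.01  0.   -0.05] w 0.0512 gf 0.0 t 6.7 q6 70.2 tiltz [-0.003  0.    -1.   ]
```

View pics/pre2.png

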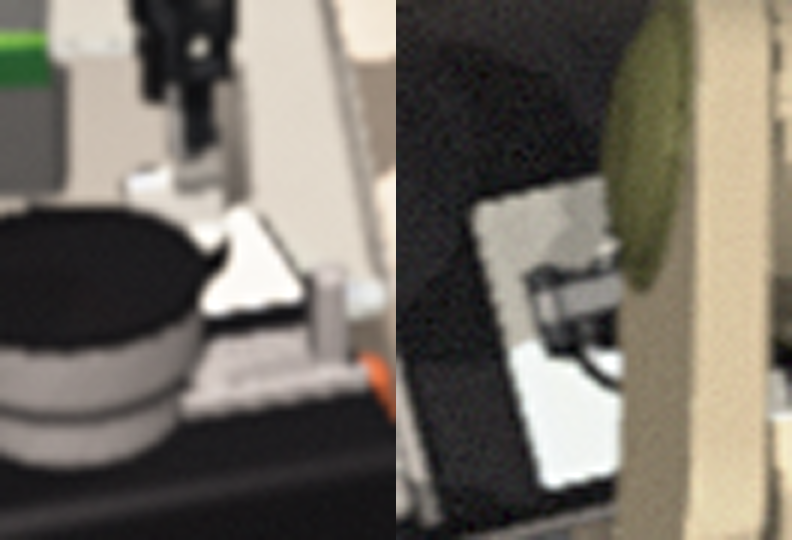

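The gate stayed out: its tab is at about (328,310) in the side crop, by the rails' front ends. The fingers are over the dial at about (200,170). Descending and gripping.

```bash
python3 -m jog '[{"linear":[0.02,0,0.4],"roll":0},{"linear":[0,0,0.4],"roll":0},{"linear":[0,0,0.28],"roll":0},{"linear":[0,0,0],"roll":0},{"linear":[0,0,0],"roll":0}]' && python3 -m jog '[{"linear":[0,0,0],"roll":0},{"linear":[0,0,0],"roll":0},{"linear":[0,0,0],"roll":0},{"linear":[0,0,0],"roll":0},{"linear":[0,0,0],"roll":0},{"linear":[0,0,0],"roll":0},{"linear":[0,0,0],"roll":0},{"linear":[0,0,0],"roll":0}]' -1 40
python3 - <<'E'
from h import *
delta([.5093,.0621,.125],13.49)
E
```

```text
time_s: 7.22
position: [0.5099, 0.0625, 0.1265]
tool_rot: [[0.972, 0.233, 0.0], [0.233, -0.972, 0.0], [0.0, -0.0, -1.0]]
ft_force: [0.8, -0.4, 0.9]
grip_width: 0.0516
gripper_force: 0.0
time_s: 7.88
position: [0.5103, 0.062, 0.127]
tool_rot: [[0.972, 0.233, 0.002], [0.233, -0.972, -0.001], [0.001, 0.001, -1.0]]
ft_force: [-1.6, -2.3, 6.3]
grip_width: 0.0138
gripper_force: 40.7
now [0.5103 0.062  0.127 ] yaw 13.47 units [-0.02 -0.01  0.05] roll -0.0 F [-1.6 -2.3  6.3] M [-0.24  0.2   0.05] w 0.0138 gf 40.7 t 7.8833 q6 70.3 tiltz [ 0.002 -0.001 -1.   ]
```

```bash
python3 -m jog '[{"linear":[0,0,0],"roll":0.3},{"linear":[0,0,0],"roll":0.5},{"linear":[0,0,0],"roll":0.5},{"linear":[0,0,0],"roll":0.5},{"linear":[0,0,0],"roll":0.5},{"linear":[0,0,0],"roll":0.5},{"linear":[0,0,0],"roll":0.5},{"linear":[0,0,0],"roll":0.5},{"linear":[0,0,0],"roll":0.5},{"linear":[0,0,0],"roll":0.2},{"linear":[0,0,0],"roll":0},{"linear":[0,0,0],"roll":0}]' - 60
python3 - <<'E'
from h import *
delta([.5103,.062,.125],13.47-65.3)
E
```

```text
time_s: 8.88
position: [0.5103, 0.0625, 0.1271]
tool_rot: [[0.988, -0.157, 0.002], [-0.157, -0.988, 0.0], [0.002, -0.001, -1.0]]
ft_force: [-0.5, 0.5, 7.5]
grip_width: 0.013
gripper_force: 62.6
now [0.5103 0.0625 0.1271] yaw -9.02 units [0.   0.01 0.05] roll 8.56 F [-0.5  0.5  7.5] M [0.19 0.23 0.05] w 0.013 gf 62.6 t 8.8833 q6 92.8 tiltz [ 0.002  0.    -1.   ]
```

```bash
python3 -m jog '[{"linear":[0,0,0],"roll":0.4},{"linear":[0,0,0],"roll":0.8},{"linear":[0,0,0],"roll":0.9},{"linear":[0,0,0],"roll":0.9},{"linear":[0,0,0],"roll":0.9},{"linear":[0,0,0],"roll":0.9},{"linear":[0,0,0],"roll":0.9},{"linear":[0,0,0],"roll":0.9},{"linear":[0,0,0],"roll":0.9},{"linear":[0,0,0],"roll":0.7},{"linear":[0,0,0],"roll":0.36},{"linear":[0,0,0],"roll":0}]' && python3 -m jog '[{"linear":[0,0,0],"roll":0},{"linear":[0,0,0],"roll":0},{"linear":[0,0,0],"roll":0}]'
python3 - <<'E'
from h import *
delta([.5103,.062,.125],13.47-65.3)
ims=[]
for n,(u,v),k in(("side",(225,100),6),("top",(310,140),6)):
    a=optics.get_image(n)[v:v+90,u:u+66,::-1]; ims.append(cv2.resize(a,None,fx=k,fy=k,interpolation=cv2.INTER_CUBIC))
cv2.imwrite("pics/turned.png",np.hstack(ims))
E
```

```text
time_s: 9.88
position: [0.5107, 0.0633, 0.1271]
tool_rot: [[0.617, -0.787, 0.003], [-0.787, -0.617, 0.002], [0.0, -0.004, -1.0]]
ft_force: [1.7, 5.9, 5.9]
grip_width: 0.013
gripper_force: 62.4
time_s: 10.13
position: [0.5107, 0.0633, 0.1271]
tool_rot: [[0.618, -0.786, 0.003], [-0.786, -0.618, 0.002], [0.0, -0.004, -1.0]]
ft_force: [2.0, 5.8, 5.2]
grip_width: 0.0128
gripper_force: 62.4
now [0.5107 0.0633 0.1271] yaw -51.82 units [0.02 0.03 0.05] roll 0.0 F [2.  5.8 5.2] M [ 0.96 -0.24  0.12] w 0.0128 gf 62.4 t 10.1333 q6 135.6 tiltz [ 0.003  0.002 -1.   ]
```

View pics/turned.png

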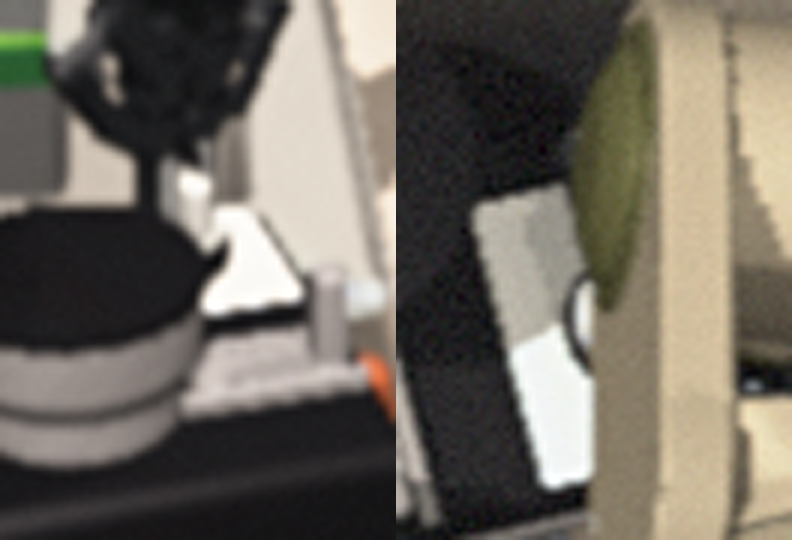

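The gate tab is still at its stop (328,310). The fingers hold the turned bar at about (180,190), and the wrist moment of 0.12 N m matches the spring torque at the third click. Handing in.

```bash
python3 -c "
from rig import env
print(env.close_job())"
```

```text
the job is handed in; nothing more can be done
None
```

I pulled the gate out to its stop, then turned the dial 65.3° clockwise to the third click; the job is handed in with the gripper still holding it, and the arm registered no contact with anything else, though I took no final picture of the bystanders.

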